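# Load the titrator's colour-coded reagent stands

## Task

Get the titration bench ready: stand each of the four amber glass reagent bottles upright inside the ring of the stand that has the same colour as its cap, setting it down gently rather than dropping it. Leave the two white plastic bottles standing where they are, and do not knock any bottle over.

Things in the scene. Friction and masses are not known exactly. Their poses are not given: they have to be found in the camera images.
- amber_blue: Amber (brown) glass reagent bottle with a blue cap and a white paper label. Round, 50 mm in diameter up to 66 mm above its foot, then a sloping shoulder to a 28 mm neck; a ribbed blue screw cap 34 mm in diameter covers the heights 86 to 114 mm (114 mm is the top). About 0.2 kg (0.14 to 0.28). Loose, stands upright on the bench at the start. Origin: centre of the underside; z up along the bottle; round, so yaw does not matter.
- amber_red: Amber (brown) glass reagent bottle with a red cap and a white paper label. Round, 50 mm in diameter up to 66 mm above its foot, then a sloping shoulder to a 28 mm neck; a ribbed red screw cap 34 mm in diameter covers the heights 86 to 114 mm (114 mm is the top). About 0.2 kg (0.14 to 0.28). Loose, stands upright on the bench at the start. Origin: centre of the underside; z up along the bottle; round, so yaw does not matter.
- amber_yellow: Amber (brown) glass reagent bottle with a yellow cap and a white paper label. Round, 50 mm in diameter up to 66 mm above its foot, then a sloping shoulder to a 28 mm neck; a ribbed yellow screw cap 34 mm in diameter covers the heights 86 to 114 mm (114 mm is the top). About 0.2 kg (0.14 to 0.28). Loose, stands upright on the bench at the start. Origin: centre of the underside; z up along the bottle; round, so yaw does not matter.
- amber_green: Amber (brown) glass reagent bottle with a green cap and a white paper label. Round, 50 mm in diameter up to 66 mm above its foot, then a sloping shoulder to a 28 mm neck; a ribbed green screw cap 34 mm in diameter covers the heights 86 to 114 mm (114 mm is the top). About 0.2 kg (0.14 to 0.28). Loose, stands upright on the bench at the start. Origin: centre of the underside; z up along the bottle; round, so yaw does not matter.
- stand_blue: Bottle stand with a blue ring, fixed to the bench: a grey square base plate 86 x 86 mm, 6 mm thick, carrying a blue ring, 68 mm inside and 76 mm outside diameter, with a blue floor inside it; the rim is 18 mm above the bench; the bottle stands inside the ring on the plate, 6 mm above the bench. Origin: centre of the underside, at bench height; z up.
- stand_red: Bottle stand with a red ring, fixed to the bench: a grey square base plate 86 x 86 mm, 6 mm thick, carrying a red ring, 68 mm inside and 76 mm outside diameter, with a red floor inside it; the rim is 18 mm above the bench; the bottle stands inside the ring on the plate, 6 mm above the bench. Origin: centre of the underside, at bench height; z up.
- stand_yellow: Bottle stand with a yellow ring, fixed to the bench: a grey square base plate 86 x 86 mm, 6 mm thick, carrying a yellow ring, 68 mm inside and 76 mm outside diameter, with a yellow floor inside it; the rim is 18 mm above the bench; the bottle stands inside the ring on the plate, 6 mm above the bench. Origin: centre of the underside, at bench height; z up.
- stand_green: Bottle stand with a green ring, fixed to the bench: a grey square base plate 86 x 86 mm, 6 mm thick, carrying a green ring, 68 mm inside and 76 mm outside diameter, with a green floor inside it; the rim is 18 mm above the bench; the bottle stands inside the ring on the plate, 6 mm above the bench. Origin: centre of the underside, at bench height; z up.
- white_blue: White plastic bottle with a blue cap and a pale blue label, not part of the job. Same shape as the amber ones: Round, 50 mm in diameter up to 66 mm above its foot, then a sloping shoulder to a 28 mm neck; a ribbed blue screw cap 34 mm in diameter covers the heights 86 to 114 mm (114 mm is the top). About 0.13 kg. Loose, stands upright on the bench at the start. Origin: centre of the underside; z up along the bottle; round, so yaw does not matter.
- white_red: White plastic bottle with a red cap and a pale blue label, not part of the job. Same shape as the amber ones: Round, 50 mm in diameter up to 66 mm above its foot, then a sloping shoulder to a 28 mm neck; a ribbed red screw cap 34 mm in diameter covers the heights 86 to 114 mm (114 mm is the top). About 0.13 kg. Loose, stands upright on the bench at the start. Origin: centre of the underside; z up along the bottle; round, so yaw does not matter.

How it is judged:
By the outcome, as a careful person would: the job done as asked, in the order asked, and still so for the second after the job is handed in, with the robot touching nothing.
It also fails if it takes over 96 s, if anything falls off the work surface, if the arm or the gripper's body presses on something with over 40 N, if the wrist force passes 120 N, or if a joint passes its speed limit or range.

## Robot

A 6-joint arm with a two-finger parallel gripper is mounted at the origin on the work surface. World frame = base frame: x ahead of the robot, y to its left, z up, the work surface at z = 0. Lengths are in m, angles in rad, forces in N, time in s.
With the tool pointing down it reaches from about 0.325 to 0.9 m from the base axis. Payload 3.5 kg.
Tool frame: the origin (TCP) lies midway between the tips of the shut fingers; the grasp point (between the pads) lies 19 mm behind it; z points along the fingers, y is the line along which they close (so a half turn about z gives the same grasp; the last joint's range is limited). The gripper opens to 85 mm and grips with 20 to 120 N. Pads are 22 mm wide; open, the fingers measure 114 mm over their backs; the gripper's body (76 mm by 85 mm) begins 54 mm behind the grasp point. The pads swing forward as they close: fully open they stand 13 mm farther back than shut.
Start: joints at [1.221, 0.276, -0.026, 1.268, 0, 1.467], TCP at [0.153, 0.606, 0.231] pointing down, gripper open.
Joint ranges: [-3.12, 3.12], [-0.85, 1.88], [-1.08, 1.24], [-1.95, 2.15], [-1.57, 1.53], [-3.14, 3.14]. Speed limits (rad/s): [2.57, 2.57, 3.14, 3.14, 3.14, 3.14].

## Interface

Orientations are given as a unit quaternion [x, y, z, w].
In Python, from station import env, imaging, workorder, cut_out, place_of gives the robot as it stands.
- The arm moves only by the tool drive_tool, never from a script. Its argument "increments" is a list of rows, each a list of 3 entries, a list of its own where there are three numbers: the shift along the tool's x, y, z in cm, then the turn, a rotation vector about the tool's x, y, z in rad, then the gripper command: -1 is fully open, 1 is shut, values between are in proportion. In form: [[[tx, ty, tz], [ax, ay, az], gripper], ...]. A call has 1 to 20 rows; each row shifts and turns the commanded pose from where the row before left it, along the tool's axes as they then stand; what a row does not reach is not made up. A row lasts 1/8 s, in which the tool goes at most 62.5 mm and 10.7 degrees, less where a joint would pass 70% of its speed; a pose out of reach is approached as far as the arm can. A call with a gripper value outside its range is refused whole. The fingers move at their own pace and stop on an object; the grip force is fixed at half the most. Time passes only in rows, so rows that do not move let the fingers close. It gives the time, the measured TCP pose, the force, the opening and the grip force at its end, in the units of the state.
- env.state(): the state, without advancing time (a new reading comes with each control period).
- imaging.get_image(name): name is "side" or "top"; returns the picture (384x512x3 uint8, red, green, blue); there is no depth.
- imaging.calibration(name): a dict with "fx", "fy", "cx", "cy" (pixels), "k1" (the pictures are not rectified: a ray, as slopes to the right and down, at radius r is drawn at 1 + k1 r^2 times it, then the intrinsics apply), "R" (3x3) and "t" (3): a world point X has camera coordinates R X + t. Camera axes: x right, y down, z forward; pixel columns grow to the right and rows downward; lengths in m; the calibration is good to about 2 mm. A picture is of the moment at which its call begins. calibration takes no time and is no camera call.
- workorder.sign_off(): hands the job in; it is judged then, once.
Trained networks look in the newest picture that a camera, given by its name, has taken for a name from the list of things; names that differ only in an ending like _2 or _b are one class to them, and where a whole thing is asked for, a point or a joint stands for the part that bears it (a point fixed in the world has none). Each returns a list of dicts, best first, with "conf" (0 to 1); they miss things now and then, are a little off and sometimes report something else, mostly with a low value. They report only what shows in the picture. A call takes as long as a camera call.
- cut_out(camera, name): "pixels" (384x512 bool, what is visible of it) and "centre" ([column, row] in pixels, amid what is visible of it).
- place_of(camera, name): "centre" ([column, row] in pixels: a listed point, or the origin of a listed thing).
The state is a dict: "time_s": time; "joint_positions": joint angles; "qd": joint speeds; "joint_efforts": joint torques, N m; "eef_pos": TCP position; "orientation": TCP orientation; "wrist_force": force on the tool from outside, world axes, zero at the start; "moment": the same for the moment, N m; "finger_gap": finger opening in m; "gripper_force": force on a finger pad.
Only numpy, scipy, OpenCV 4.12 (cv2) and the standard library are available. Lean on these libraries where they do the work, as an engineer would, in place of code of your own. Each camera call takes 0.05 s, during which the arm holds its last target. There are 200 camera calls.

## Working session

There is one attempt and no reset: what is moved stays moved. The work goes in short steps, Python scripts to look and compute and a tool call to move; the robot and the scene stay as the last step left them, time stands still between calls to the robot, and variables do not carry over. Pictures are saved under pics/ and viewed, at most 14 in all, crops included, and the job is handed in when it is done.

Besides the shell and the picture viewer there is one more tool, called after "Call:" as name(argument=value, ...), one argument or row to a line, values as JSON. drive_tool: Moves the arm, as the interface text tells. Its arguments: {"type":"object","properties":{"increments":{"type":"array","items":{"type":"array"}}},"required":["increments"]}

```bash
mkdir -p pics
python3 - <<'E'
from station import env, imaging
import cv2
s=env.state(); print({k:s[k] for k in('time_s','eef_pos','orientation','finger_gap')})
for n in('top','side'):
    cv2.imwrite(f'pics/{n}0.png',imaging.get_image(n)[:,:,::-1]); c=imaging.calibration(n); print(n,c)
E
```

```text
{'time_s': 0.0, 'eef_pos': array([0.15241912, 0.6053244 , 0.23012858]), 'orientation': array([ 1.23082406e-01,  9.92395807e-01, -1.10233099e-03, -2.59920415e-04]), 'finger_gap': 0.08541638689594268}
top {'fx': 423.9285489443697, 'fy': 423.9285489443697, 'cx': 259.16020191536313, 'cy': 192.58887127350044, 'k1': -0.12207620914028083, 'R': array([[-0.00991114, -0.99983422, -0.01527436],
       [-0.99477822,  0.01141041, -0.10142042],
       [ 0.10157789,  0.01418941, -0.99472639]]), 't': array([0.01999274, 0.53130076, 1.20287232])}
side {'fx': 372.0402368606955, 'fy': 372.0402368606955, 'cx': 259.9761204980122, 'cy': 190.520654398004, 'k1': -0.09262673801680864, 'R': array([[ 0.93053567, -0.36609496, -0.00882352],
       [-0.22583929, -0.5547351 , -0.8007906 ],
       [ 0.28827068,  0.74715691, -0.59887943]]), 't': array([-0.51069844,  0.15481348,  0.78576661])}
```

View pics/top0.png

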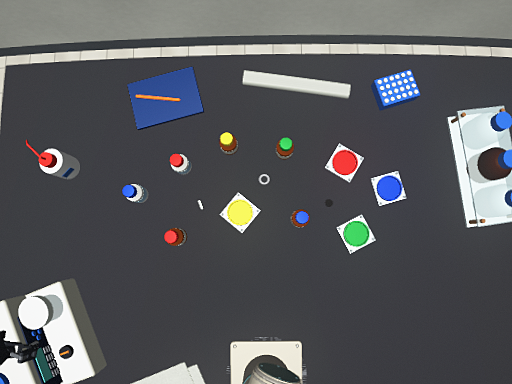

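View pics/side0.png

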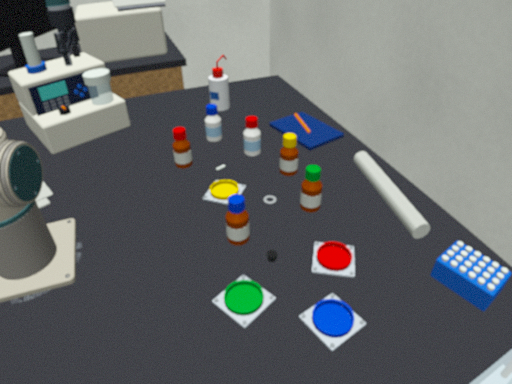

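Top view: ambers are at red (175,237), yellow (228,142), green (285,147), blue (301,218). Whites are at blue-cap (132,191) and red-cap (180,162). Stands are at red (345,162), blue (389,188), green (356,234), yellow (240,212). The side view agrees, and nothing blocks any of them.

```bash
cat > h.py <<'E'
from station import env, imaging, workorder, cut_out, place_of
import numpy as np, cv2
def ray(cam,px):
    c=imaging.calibration(cam)
    K=np.array([[c['fx'],0,c['cx']],[0,c['fy'],c['cy']],[0,0,1.]])
    u=cv2.undistortPoints(np.array([[px]],float),K,np.array([c['k1'],0,0,0.]))[0,0]
    R=c['R']; return -R.T@c['t'], R.T@np.array([u[0],u[1],1])
def onz(cam,px,z):
    o,d=ray(cam,px); return (o+d*(z-o[2])/d[2])[:2]
def proj(cam,X):
    c=imaging.calibration(cam)
    K=np.array([[c['fx'],0,c['cx']],[0,c['fy'],c['cy']],[0,0,1.]])
    return cv2.projectPoints(np.array([X],float),cv2.Rodrigues(c['R'])[0],c['t'],K,np.array([c['k1'],0,0,0.]))[0][0,0]
H={'red':[(0,6),(174,180)],'yellow':[(23,33)],'green':[(50,80)],'blue':[(105,125)]}
def blob(img,col,near,rad):
    h=cv2.cvtColor(img,cv2.COLOR_RGB2HSV).astype(int)
    m=np.zeros(img.shape[:2],bool)
    for a,b in H[col]: m|=(h[...,0]>=a)&(h[...,0]<=b)
    m&=(h[...,1]>170)&(h[...,2]>90)
    v,u=np.nonzero(m); k=np.hypot(u-near[0],v-near[1])<rad
    return np.array([u[k].mean(),v[k].mean()]),k.sum()
E
python3 - <<'E'
from h import *
im={n:imaging.get_image(n) for n in('top','side')}
for cam in('top','side'):
  for t in('amber','white','stand'):
    for c in('blue','red','yellow','green'):
        if t=='white' and c in('yellow','green'):continue
        r=place_of(cam,f'{t}_{c}')
        if not r: print(cam,t,c,'none');continue
        p=r[0]['centre']; z=0 
        print(cam,t,c,np.round(p,1),round(r[0]['conf'],2),np.round(onz(cam,p,z),4))
caps={'red':(172,237),'yellow':(227,139),'green':(286,144),'blue':(302,217)}
st={'red':(345,162),'blue':(389,188),'green':(356,234),'yellow':(240,212)}
for c,p in caps.items():
    b,n=blob(im['top'],c,p,10); print('cap',c,b.round(1),n,onz('top',b,.108).round(4))
for c,p in st.items():
    b,n=blob(im['top'],c,p,19); print('stand',c,b.round(1),n,onz('top',b,.012).round(4))
E
```

```text
top amber blue [297.  217.9] 0.49 [ 0.458  -0.0961]
top amber red [140.2 191.9] 0.69 [0.5404 0.3726]
top amber yellow [229.5 145.6] 0.9 [0.6774 0.1026]
top amber green [284.8 153.6] 0.66 [ 0.6508 -0.0633]
top white blue [142.1 193.4] 0.87 [0.5358 0.3667]
top white red [184.3 167.7] 0.79 [0.612  0.2389]
top stand blue [391.  190.2] 0.92 [ 0.5369 -0.3795]
top stand red [344.8 163.1] 0.78 [ 0.6201 -0.2427]
top stand yellow [240.6 211.7] 0.87 [0.4781 0.0701]
top stand green [354.8 231.5] 0.87 [ 0.4157 -0.2663]
side amber blue [243.6 238.2] 0.65 [ 0.4673 -0.1059]
side amber red [180.8 166.4] 0.83 [0.3963 0.2449]
side amber yellow [287.3 173.8] 0.77 [0.6678 0.0921]
side amber green [238.8 237.2] 0.72 [ 0.4583 -0.0987]
side white blue [213.  140.1] 0.87 [0.5264 0.3606]
side white red [252.3 153.2] 0.66 [0.6158 0.2344]
side stand blue [332.1 319.9] 0.88 [ 0.5453 -0.3681]
side stand red [329.4 261.6] 0.83 [ 0.6118 -0.2411]
side stand yellow [225.5 191. ] 0.92 [0.4823 0.0804]
side stand green [243.4 304.4] 0.84 [ 0.4069 -0.275 ]
cap red [170.4 236.5] 143 [0.4065 0.2547]
cap yellow [226.5 138. ] 79 [0.6755 0.1018]
cap green [285.6 143.1] 112 [ 0.6589 -0.0608]
cap blue [301.4 217.1] 124 [ 0.4556 -0.1001]
stand red [344.6 162.2] 468 [ 0.6209 -0.2399]
stand blue [389.  187.9] 480 [ 0.5425 -0.37  ]
stand green [356.  233.2] 481 [ 0.4106 -0.2671]
stand yellow [238.1 211.6] 90 [0.4779 0.0767]
```

```bash
cat >> h.py <<'E'
from scipy.spatial.transform import Rotation as Ro
H['yellow']=[(20,35)]
def go(x,y,z):
    s=env.state(); R=Ro.from_quat(s['orientation']).as_matrix()
    d=R.T@(np.array([x,y,z])-s['eef_pos']); print('t',round(s['time_s'],2),'cm',(100*d).round(2))
E
python3 - <<'E'
from h import *
im={n:imaging.get_image(n) for n in('top','side')}
T={'red':(172,237),'yellow':(227,139),'green':(286,144),'blue':(302,217)}
S={'red':(180,133),'yellow':(290,139),'green':(313,172),'blue':(236,203)}
ty={'yellow':(240,212)}
for c in T:
    b,n=blob(im['top'],c,T[c],9); b2,n2=blob(im['side'],c,S[c],9)
    o1,d1=ray('top',b);o2,d2=ray('side',b2)
    a=np.linalg.lstsq(np.c_[d1,-d2],o2-o1,rcond=None)[0]
    print(c,n,n2,onz('top',b,.108).round(4),onz('side',b2,.102).round(4),(o1+a[0]*d1).round(4),(o2+a[1]*d2).round(4))
for c,p,q in(('yellow',(240,212),(224,190)),('red',(345,162),(334,256)),('blue',(389,188),(333,318)),('green',(356,234),(244,297))):
    b,n=blob(im['top'],c,p,19);b2,n2=blob(im['side'],c,q,28);print('stand',c,n,n2,onz('top',b,.012).round(4),onz('side',b2,.012).round(4))
go(.4065,.2547,.2)
E
```

```text
red 143 161 [0.4064 0.2547] [0.4072 0.2543] [0.4064 0.2563 0.1011] [0.4075 0.2561 0.1011]
yellow 87 175 [0.675  0.1017] [0.6732 0.1009] [0.6767 0.1023 0.1011] [0.6743 0.1032 0.1006]
green 115 209 [ 0.6585 -0.0606] [ 0.6592 -0.0592] [ 0.6595 -0.0609  0.1032] [ 0.6585 -0.0604  0.1029]
blue 124 235 [ 0.4556 -0.1001] [ 0.4561 -0.1016] [ 0.4559 -0.1007  0.1013] [ 0.4563 -0.1008  0.1013]
stand yellow 90 422 [0.4772 0.0766] [0.4768 0.0791]
stand red 468 752 [ 0.6209 -0.2399] [ 0.6229 -0.2383]
stand blue 480 1186 [ 0.5425 -0.37  ] [ 0.5439 -0.3699]
stand green 481 1024 [ 0.4106 -0.2671] [ 0.4101 -0.2664]
t 1.3 cm [-33.19 -27.87   3.13]
```

Call:
drive_tool(
  increments=[
    [[-3.3,-2.8,0.3],[0,0,0],-1],
    [[-3.3,-2.8,0.3],[0,0,0],-1],
    [[-3.3,-2.8,0.3],[0,0,0],-1],
    [[-3.3,-2.8,0.3],[0,0,0],-1],
    [[-3.3,-2.8,0.3],[0,0,0],-1],
    [[-3.3,-2.8,0.3],[0,0,0],-1],
    [[-3.3,-2.8,0.3],[0,0,0],-1],
    [[-3.3,-2.8,0.3],[0,0,0],-1],
    [[-3.3,-2.8,0.3],[0,0,0],-1],
    [[-3.3,-2.8,0.3],[0,0,0],-1],
    [[0,0,0],[0,0,0],-1],
    [[0,0,0],[0,0,0],-1],
  ],
)

```text
time_s: 2.8
eef_pos: [0.4041, 0.2541, 0.2014]
orientation: [0.123, 0.992, 0.0, -0.0]
wrist_force: [0.1, 0.7, -0.3]
finger_gap: 0.0852
gripper_force: 0.0
```

```bash
python3 -c "
from h import *
print(env.state()['orientation']);go(.407,.255,.076)"
```

```text
[ 1.23258692e-01  9.92374536e-01  2.11651184e-04 -1.73920718e-04]
t 2.8 cm [-0.27  0.15 12.54]
```

Motion is accurate. Now descend, grip and lift.

Call:
drive_tool(
  increments=[
    [[-0.3,0.1,2.5],[0,0,0],-1],
    [[0,0,2.5],[0,0,0],-1],
    [[0,0,2.5],[0,0,0],-1],
    [[0,0,2.5],[0,0,0],-1],
    [[0,0,1.5],[0,0,0],-1],
    [[0,0,1.0],[0,0,0],-1],
    [[0,0,0],[0,0,0],-1],
    [[0,0,0],[0,0,0],1],
    [[0,0,0],[0,0,0],1],
    [[0,0,0],[0,0,0],1],
    [[0,0,0],[0,0,0],1],
    [[0,0,0],[0,0,0],1],
    [[0,0,0],[0,0,0],1],
    [[0,0,0],[0,0,0],1],
  ],
)

```text
time_s: 4.55
eef_pos: [0.408, 0.2542, 0.0771]
orientation: [0.123, 0.992, 0.0, 0.001]
wrist_force: [-1.1, -1.7, 5.5]
finger_gap: 0.0328
gripper_force: 59.2
```

Call:
drive_tool(
  increments=[
    [[0,0,-0.5],[0,0,0],1],
    [[0,0,-1.5],[0,0,0],1],
    [[0,0,-3],[0,0,0],1],
    [[0,0,-3],[0,0,0],1],
    [[0,0,-3],[0,0,0],1],
    [[0,0,-3],[0,0,0],1],
    [[0,0,-1],[0,0,0],1],
    [[0,0,0],[0,0,0],1],
  ],
)

```text
time_s: 5.55
eef_pos: [0.4077, 0.2543, 0.2268]
orientation: [0.123, 0.992, 0.0, 0.001]
wrist_force: [1.2, 0.1, -2.8]
finger_gap: 0.0328
gripper_force: 59.7
```

```bash
python3 -c "
from h import *
cv2.imwrite('pics/s1.png',imaging.get_image('side')[:,:,::-1])
print(env.state()['wrist_force']);go(.6215,-.2395,.226)"
```

```text
[-0.57219603  0.16447144 -2.28860783]
t 5.6 cm [-3.286e+01 -4.261e+01 -3.000e-02]
```

View pics/s1.png

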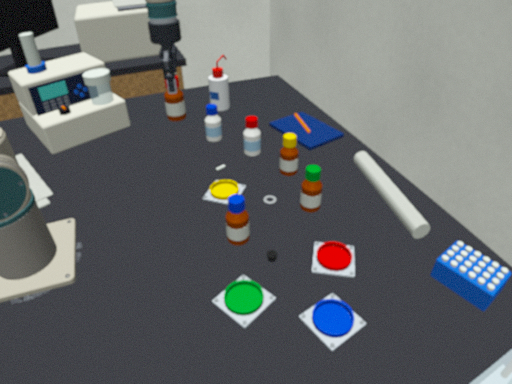

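The red bottle is held upright, at about (175,100) in the side view. Now carry it to the red stand.

Call:
drive_tool(
  increments=[
    [[-1,-1.3,0],[0,0,0],1],
    [[-2.2,-2.8,0],[0,0,0],1],
    [[-2.2,-2.8,0],[0,0,0],1],
    [[-2.2,-2.8,0],[0,0,0],1],
    [[-2.2,-2.8,0],[0,0,0],1],
    [[-2.2,-2.8,0],[0,0,0],1],
    [[-2.2,-2.8,0],[0,0,0],1],
    [[-2.2,-2.8,0],[0,0,0],1],
    [[-2.2,-2.8,0],[0,0,0],1],
    [[-2.2,-2.8,0],[0,0,0],1],
    [[-2.2,-2.8,0],[0,0,0],1],
    [[-2.2,-2.8,0],[0,0,0],1],
    [[-2.2,-2.8,0],[0,0,0],1],
    [[-2.2,-2.8,0],[0,0,0],1],
    [[-2.2,-2.8,0],[0,0,0],1],
    [[-1,-2.1,0],[0,0,0],1],
    [[0,0,0],[0,0,0],1],
    [[0,0,0],[0,0,0],1],
  ],
)

```text
time_s: 7.85
eef_pos: [0.6205, -0.2385, 0.2257]
orientation: [0.123, 0.992, 0.001, -0.001]
wrist_force: [-0.7, 0.7, -2.3]
finger_gap: 0.0326
gripper_force: 60.0
```

```bash
python3 -c "
from h import *
go(.6215,-.2395,.112)"
```

```text
t 7.85 cm [-0.14 -0.08 11.37]
```

Call:
drive_tool(
  increments=[
    [[-0.1,-0.1,1.5],[0,0,0],1],
    [[0,0,2.5],[0,0,0],1],
    [[0,0,2.5],[0,0,0],1],
    [[0,0,2.5],[0,0,0],1],
    [[0,0,1.5],[0,0,0],1],
    [[0,0,1],[0,0,0],1],
    [[0,0,1],[0,0,0],1],
    [[0,0,0.5],[0,0,0],1],
    [[0,0,0.5],[0,0,0],1],
    [[0,0,0.3],[0,0,0],1],
    [[0,0,0.2],[0,0,0],1],
    [[0,0,0],[0,0,0],1],
    [[0,0,0],[0,0,0],1],
  ],
)

```text
time_s: 9.48
eef_pos: [0.6223, -0.2404, 0.0866]
orientation: [0.123, 0.992, -0.0, 0.0]
wrist_force: [0.2, 0.1, -1.9]
finger_gap: 0.0327
gripper_force: 60.0
```

```bash
python3 -c "
from h import *
cv2.imwrite('pics/s2.png',cv2.resize(imaging.get_image('side')[190:310,260:420,::-1],None,fx=4,fy=4));go(.6215,-.2395,.083)"
```

```text
t 9.53 cm [0.1  0.06 0.35]
```

View pics/s2.png

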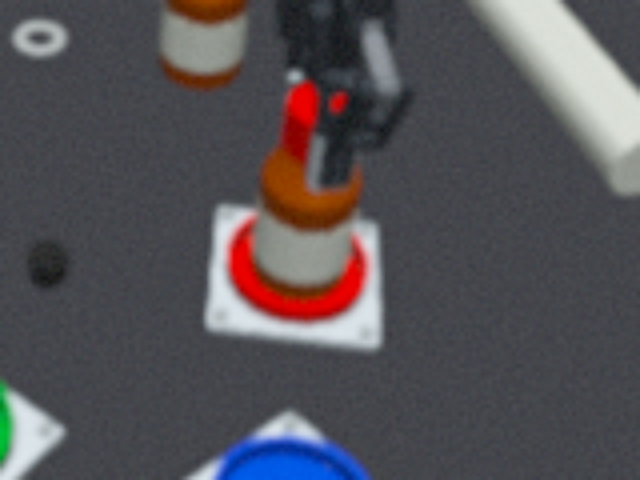

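The bottle is inside the red ring, with its foot at about (300,285) in the crop. Lower it the last few millimetres.

Call:
drive_tool(
  increments=[
    [[0,0,0.15],[0,0,0],1],
    [[0,0,0.1],[0,0,0],1],
    [[0,0,0],[0,0,0],1],
  ],
)

```text
time_s: 9.9
eef_pos: [0.622, -0.2402, 0.0836]
orientation: [0.123, 0.992, 0.0, -0.0]
wrist_force: [-0.3, 0.7, -1.3]
finger_gap: 0.0325
gripper_force: 60.0
```

Call:
drive_tool(
  increments=[
    [[0,0,0.1],[0,0,0],1],
    [[0,0,0],[0,0,0],1],
  ],
)

```text
time_s: 10.15
eef_pos: [0.6223, -0.2404, 0.0832]
orientation: [0.123, 0.992, -0.0, 0.0]
wrist_force: [0.0, -0.5, 0.5]
finger_gap: 0.0323
gripper_force: 60.4
```

Contact shows in the force. Release and rise.

Call:
drive_tool(
  increments=[
    [[0,0,0],[0,0,0],0.1],
    [[0,0,0],[0,0,0],-0.3],
    [[0,0,0],[0,0,0],-1],
    [[0,0,0],[0,0,0],-1],
    [[0,0,0],[0,0,0],-1],
    [[0,0,0],[0,0,0],-1],
    [[0,0,-1],[0,0,0],-1],
    [[0,0,-3],[0,0,0],-1],
    [[0,0,-4],[0,0,0],-1],
    [[0,0,-3.5],[0,0,0],-1],
    [[0,0,0],[0,0,0],-1],
  ],
)

```text
time_s: 11.52
eef_pos: [0.6248, -0.2416, 0.203]
orientation: [0.123, 0.992, -0.001, 0.004]
wrist_force: [-0.1, 0.4, 0.1]
finger_gap: 0.0853
gripper_force: 0.0
```

```bash
python3 -c "
from h import *
go(.659,-.0605,.2)"
```

```text
t 11.53 cm [ 1.12 18.4   0.25]
```

Call:
drive_tool(
  increments=[
    [[0.2,3,0],[0,0,0],-1],
    [[0.2,4,0],[0,0,0],-1],
    [[0.2,4,0],[0,0,0],-1],
    [[0.2,4,0],[0,0,0],-1],
    [[0.2,3.4,0],[0,0,0],-1],
    [[0,0,0],[0,0,0],-1],
    [[0,0,0],[0,0,0],-1],
  ],
)

```text
time_s: 12.4
eef_pos: [0.6569, -0.0596, 0.1971]
orientation: [0.123, 0.992, -0.0, -0.001]
wrist_force: [0.3, -0.1, -0.2]
finger_gap: 0.0852
gripper_force: 0.0
```

```bash
python3 -c "
from h import *
go(.659,-.0605,.0765)"
```

```text
t 12.4 cm [-0.23 -0.03 12.06]
```

Call:
drive_tool(
  increments=[
    [[-0.2,0,2.5],[0,0,0],-1],
    [[0,0,2.5],[0,0,0],-1],
    [[0,0,2.5],[0,0,0],-1],
    [[0,0,2.0],[0,0,0],-1],
    [[0,0,1.5],[0,0,0],-1],
    [[0,0,1.0],[0,0,0],-1],
    [[0,0,0],[0,0,0],-1],
    [[0,0,0],[0,0,0],1],
    [[0,0,0],[0,0,0],1],
    [[0,0,0],[0,0,0],1],
    [[0,0,0],[0,0,0],1],
    [[0,0,0],[0,0,0],1],
    [[0,0,0],[0,0,0],1],
    [[0,0,0],[0,0,0],1],
  ],
)

```text
time_s: 14.15
eef_pos: [0.66, -0.0602, 0.0787]
orientation: [0.123, 0.992, -0.0, 0.001]
wrist_force: [-0.2, -1.0, 6.4]
finger_gap: 0.0325
gripper_force: 59.3
```

Call:
drive_tool(
  increments=[
    [[0,0,-0.5],[0,0,0],1],
    [[0,0,-1.5],[0,0,0],1],
    [[0,0,-3],[0,0,0],1],
    [[0,0,-3],[0,0,0],1],
    [[0,0,-3],[0,0,0],1],
    [[0,0,-3],[0,0,0],1],
    [[0,0,-1],[0,0,0],1],
    [[0,0,0],[0,0,0],1],
  ],
)

```text
time_s: 15.15
eef_pos: [0.6596, -0.0598, 0.2283]
orientation: [0.123, 0.992, 0.0, 0.001]
wrist_force: [-0.3, -0.2, -3.8]
finger_gap: 0.0326
gripper_force: 59.8
```

```bash
python3 -c "
from h import *
go(.4105,-.267,.226)"
```

```text
t 15.15 cm [ 19.1  -26.17   0.2 ]
```

Call:
drive_tool(
  increments=[
    [[1,-1.4,0],[0,0,0],1],
    [[2.2,-3,0],[0,0,0],1],
    [[2.2,-3,0],[0,0,0],1],
    [[2.2,-3,0],[0,0,0],1],
    [[2.2,-3,0],[0,0,0],1],
    [[2.2,-3,0],[0,0,0],1],
    [[2.2,-3,0],[0,0,0],1],
    [[2.2,-3,0],[0,0,0],1],
    [[2.2,-3,0],[0,0,0],1],
    [[0.5,-0.8,0],[0,0,0],1],
    [[0,0,0],[0,0,0],1],
    [[0,0,0],[0,0,0],1],
  ],
)

```text
time_s: 16.65
eef_pos: [0.4103, -0.2667, 0.2274]
orientation: [0.123, 0.992, 0.0, -0.0]
wrist_force: [0.4, -0.7, -2.7]
finger_gap: 0.0324
gripper_force: 60.2
```

```bash
python3 -c "
from h import *
go(.4105,-.267,.0847)"
```

```text
t 16.65 cm [-0.03 -0.03 14.27]
```

Call:
drive_tool(
  increments=[
    [[0,0,1.5],[0,0,0],1],
    [[0,0,2.5],[0,0,0],1],
    [[0,0,2.5],[0,0,0],1],
    [[0,0,2.5],[0,0,0],1],
    [[0,0,1.5],[0,0,0],1],
    [[0,0,1],[0,0,0],1],
    [[0,0,1],[0,0,0],1],
    [[0,0,0.5],[0,0,0],1],
    [[0,0,0.5],[0,0,0],1],
    [[0,0,0.3],[0,0,0],1],
    [[0,0,0.2],[0,0,0],1],
    [[0,0,0],[0,0,0],1],
    [[0,0,0],[0,0,0],1],
  ],
)

```text
time_s: 18.27
eef_pos: [0.4103, -0.2674, 0.088]
orientation: [0.123, 0.992, -0.0, 0.0]
wrist_force: [-0.3, -0.4, -2.6]
finger_gap: 0.0328
gripper_force: 60.2
```

```bash
python3 -c "
from h import *
cv2.imwrite('pics/s3.png',cv2.resize(imaging.get_image('side')[210:340,170:330,::-1],None,fx=4,fy=4));go(.4105,-.267,.0847)"
```

```text
t 18.32 cm [-0.01  0.05  0.33]
```

View pics/s3.png

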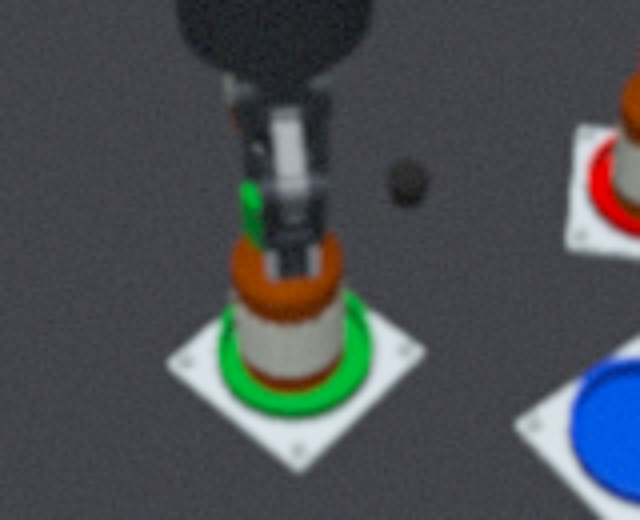

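The green bottle is inside its ring, with its foot at (290,380) in the crop.

Call:
drive_tool(
  increments=[
    [[0,0,0.15],[0,0,0],1],
    [[0,0,0.1],[0,0,0],1],
    [[0,0,0.05],[0,0,0],1],
    [[0,0,0],[0,0,0],1],
  ],
)

```text
time_s: 18.82
eef_pos: [0.4101, -0.2673, 0.0848]
orientation: [0.123, 0.992, -0.0, 0.0]
wrist_force: [0.0, -0.2, -2.5]
finger_gap: 0.0328
gripper_force: 60.3
```

Call:
drive_tool(
  increments=[
    [[0,0,0.1],[0,0,0],1],
    [[0,0,0],[0,0,0],1],
  ],
)

```text
time_s: 19.08
eef_pos: [0.4105, -0.2676, 0.0847]
orientation: [0.123, 0.992, -0.0, 0.0]
wrist_force: [-0.4, -0.4, 4.9]
finger_gap: 0.0326
gripper_force: 61.0
```

Contact. Release, rise, then move towards amber_blue.

Call:
drive_tool(
  increments=[
    [[0,0,0],[0,0,0],0.1],
    [[0,0,0],[0,0,0],-0.3],
    [[0,0,0],[0,0,0],-1],
    [[0,0,0],[0,0,0],-1],
    [[0,0,0],[0,0,0],-1],
    [[0,0,0],[0,0,0],-1],
    [[0,0,-1],[0,0,0],-1],
    [[0,0,-3],[0,0,0],-1],
    [[0,0,-4],[0,0,0],-1],
    [[0,0,-3.5],[0,0,0],-1],
    [[0,0,0],[0,0,0],-1],
  ],
)

```text
time_s: 20.45
eef_pos: [0.4123, -0.2692, 0.2029]
orientation: [0.123, 0.992, -0.002, 0.003]
wrist_force: [0.3, 0.6, -0.5]
finger_gap: 0.0855
gripper_force: 0.0
```

```bash
python3 -c "
from h import *
go(.456,-.1007,.2)"
```

```text
t 20.45 cm [-0.12 17.4   0.23]
```

Call:
drive_tool(
  increments=[
    [[0,3,0],[0,0,0],-1],
    [[0,4,0],[0,0,0],-1],
    [[0,4,0],[0,0,0],-1],
    [[0,4,0],[0,0,0],-1],
    [[-0.1,2.4,0],[0,0,0],-1],
    [[0,0,0],[0,0,0],-1],
    [[0,0,0],[0,0,0],-1],
  ],
)

```text
time_s: 21.32
eef_pos: [0.4531, -0.0991, 0.1983]
orientation: [0.123, 0.992, -0.0, -0.001]
wrist_force: [1.4, -0.1, -0.1]
finger_gap: 0.0854
gripper_force: 0.0
```

```bash
python3 -c "
from h import *
go(.456,-.1007,.0775)"
```

```text
t 21.32 cm [-0.33 -0.08 12.08]
```

Call:
drive_tool(
  increments=[
    [[-0.3,-0.1,2.5],[0,0,0],-1],
    [[0,0,2.5],[0,0,0],-1],
    [[0,0,2.5],[0,0,0],-1],
    [[0,0,2.0],[0,0,0],-1],
    [[0,0,1.5],[0,0,0],-1],
    [[0,0,1.0],[0,0,0],-1],
    [[0,0,0],[0,0,0],-1],
    [[0,0,0],[0,0,0],1],
    [[0,0,0],[0,0,0],1],
    [[0,0,0],[0,0,0],1],
    [[0,0,0],[0,0,0],1],
    [[0,0,0],[0,0,0],1],
    [[0,0,0],[0,0,0],1],
    [[0,0,0],[0,0,0],1],
  ],
)

```text
time_s: 23.08
eef_pos: [0.4569, -0.1008, 0.0795]
orientation: [0.123, 0.992, -0.0, 0.001]
wrist_force: [-0.5, -1.1, 5.2]
finger_gap: 0.0326
gripper_force: 59.3
```

Call:
drive_tool(
  increments=[
    [[0,0,-0.5],[0,0,0],1],
    [[0,0,-1.5],[0,0,0],1],
    [[0,0,-3],[0,0,0],1],
    [[0,0,-3],[0,0,0],1],
    [[0,0,-3],[0,0,0],1],
    [[0,0,-3],[0,0,0],1],
    [[0,0,-1],[0,0,0],1],
    [[0,0,0],[0,0,0],1],
  ],
)

```text
time_s: 24.08
eef_pos: [0.4565, -0.1006, 0.2293]
orientation: [0.123, 0.992, -0.0, 0.001]
wrist_force: [0.3, 0.2, -1.8]
finger_gap: 0.0325
gripper_force: 59.6
```

```bash
python3 -c "
from h import *
go(.543,-.37,.226)"
```

```text
t 24.07 cm [-14.96 -24.01   0.35]
```

Call:
drive_tool(
  increments=[
    [[-1,-1.6,0],[0,0,0],1],
    [[-2,-3.2,0],[0,0,0],1],
    [[-2,-3.2,0],[0,0,0],1],
    [[-2,-3.2,0],[0,0,0],1],
    [[-2,-3.2,0],[0,0,0],1],
    [[-2,-3.2,0],[0,0,0],1],
    [[-2,-3.2,0],[0,0,0],1],
    [[-1.5,-2.4,0],[0,0,0],1],
    [[-0.4,-0.8,0],[0,0,0],1],
    [[0,0,0],[0,0,0],1],
    [[0,0,0],[0,0,0],1],
  ],
)

```text
time_s: 25.45
eef_pos: [0.5416, -0.3687, 0.2283]
orientation: [0.123, 0.992, 0.001, -0.001]
wrist_force: [0.1, 0.6, -1.2]
finger_gap: 0.0329
gripper_force: 59.8
```

```bash
python3 -c "
from h import *
go(.543,-.37,.0855)"
```

```text
t 25.45 cm [-0.19 -0.11 14.28]
```

Call:
drive_tool(
  increments=[
    [[-0.1,-0.1,1.5],[0,0,0],1],
    [[0,0,2.5],[0,0,0],1],
    [[0,0,2.5],[0,0,0],1],
    [[0,0,2.5],[0,0,0],1],
    [[0,0,1.5],[0,0,0],1],
    [[0,0,1],[0,0,0],1],
    [[0,0,1],[0,0,0],1],
    [[0,0,0.5],[0,0,0],1],
    [[0,0,0.5],[0,0,0],1],
    [[0,0,0.3],[0,0,0],1],
    [[0,0,0.2],[0,0,0],1],
    [[0,0,0],[0,0,0],1],
    [[0,0,0],[0,0,0],1],
  ],
)

```text
time_s: 27.08
eef_pos: [0.543, -0.371, 0.089]
orientation: [0.123, 0.992, -0.0, 0.0]
wrist_force: [-0.3, 0.5, -1.0]
finger_gap: 0.0325
gripper_force: 59.8
```

```bash
python3 -c "
from h import *
cv2.imwrite('pics/s4.png',cv2.resize(imaging.get_image('side')[220:360,250:410,::-1],None,fx=4,fy=4));go(.543,-.37,.0855)"
```

```text
t 27.12 cm [0.02 0.09 0.35]
```

View pics/s4.png

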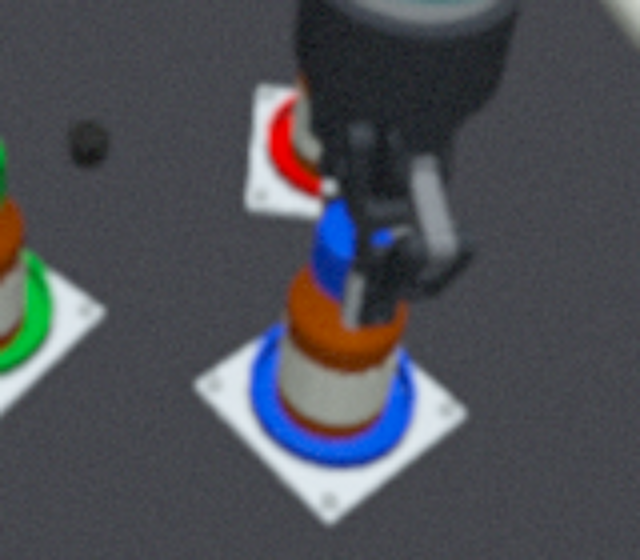

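The blue bottle is inside the blue ring, with its foot at (330,425) in the crop. Lower it.

Call:
drive_tool(
  increments=[
    [[0,0,0.15],[0,0,0],1],
    [[0,0,0.1],[0,0,0],1],
    [[0,0,0.05],[0,0,0],1],
    [[0,0,0.05],[0,0,0],1],
    [[0,0,0],[0,0,0],1],
  ],
)

```text
time_s: 27.75
eef_pos: [0.5429, -0.3708, 0.0856]
orientation: [0.123, 0.992, 0.0, 0.0]
wrist_force: [-0.6, 0.6, 1.6]
finger_gap: 0.0327
gripper_force: 60.0
```

Contact (+1.6 against -1.2 hanging). Release and rise.

Call:
drive_tool(
  increments=[
    [[0,0,0],[0,0,0],0.1],
    [[0,0,0],[0,0,0],-0.3],
    [[0,0,0],[0,0,0],-1],
    [[0,0,0],[0,0,0],-1],
    [[0,0,0],[0,0,0],-1],
    [[0,0,0],[0,0,0],-1],
    [[0,0,-1],[0,0,0],-1],
    [[0,0,-3],[0,0,0],-1],
    [[0,0,-4],[0,0,0],-1],
    [[0,0,-3.5],[0,0,0],-1],
    [[0,0,0],[0,0,0],-1],
  ],
)

```text
time_s: 29.12
eef_pos: [0.5452, -0.3728, 0.2054]
orientation: [0.123, 0.992, -0.002, 0.004]
wrist_force: [0.1, -0.7, 0.1]
finger_gap: 0.0853
gripper_force: 0.0
```

```bash
python3 -c "
from h import *
go(.675,.102,.2)"
```

```text
t 29.12 cm [-0.99 49.21  0.36]
```

Call:
drive_tool(
  increments=[
    [[0,2.5,0],[0,0,0],-1],
    [[-0.1,4,0],[0,0,0],-1],
    [[-0.1,4,0],[0,0,0],-1],
    [[-0.1,4,0],[0,0,0],-1],
    [[-0.1,4,0],[0,0,0],-1],
    [[-0.1,4,0],[0,0,0],-1],
    [[-0.1,4,0],[0,0,0],-1],
    [[-0.1,4,0],[0,0,0],-1],
    [[-0.1,4,0],[0,0,0],-1],
    [[-0.1,4,0],[0,0,0],-1],
    [[-0.1,4,0],[0,0,0],-1],
    [[-0.1,4,0],[0,0,0],-1],
    [[0,2.7,0],[0,0,0],-1],
    [[0,0,0],[0,0,0],-1],
    [[0,0,0],[0,0,0],-1],
  ],
)

```text
time_s: 31.0
eef_pos: [0.6724, 0.1038, 0.1991]
orientation: [0.123, 0.992, -0.0, -0.001]
wrist_force: [0.0, 0.3, -0.9]
finger_gap: 0.085
gripper_force: 0.0
```

```bash
python3 -c "
from h import *
go(.675,.102,.0775)"
```

```text
t 31.0 cm [-0.32 -0.1  12.16]
```

Call:
drive_tool(
  increments=[
    [[-0.3,-0.1,2.5],[0,0,0],-1],
    [[0,0,2.5],[0,0,0],-1],
    [[0,0,2.5],[0,0,0],-1],
    [[0,0,2.0],[0,0,0],-1],
    [[0,0,1.5],[0,0,0],-1],
    [[0,0,1.0],[0,0,0],-1],
    [[0,0,0],[0,0,0],-1],
    [[0,0,0],[0,0,0],1],
    [[0,0,0],[0,0,0],1],
    [[0,0,0],[0,0,0],1],
    [[0,0,0],[0,0,0],1],
    [[0,0,0],[0,0,0],1],
    [[0,0,0],[0,0,0],1],
    [[0,0,0],[0,0,0],1],
  ],
)

```text
time_s: 32.75
eef_pos: [0.6771, 0.1018, 0.0812]
orientation: [0.123, 0.992, 0.0, 0.001]
wrist_force: [-0.7, 0.4, 6.4]
finger_gap: 0.0325
gripper_force: 59.8
```

Call:
drive_tool(
  increments=[
    [[0,0,-0.5],[0,0,0],1],
    [[0,0,-1.5],[0,0,0],1],
    [[0,0,-3],[0,0,0],1],
    [[0,0,-3],[0,0,0],1],
    [[0,0,-3],[0,0,0],1],
    [[0,0,-3],[0,0,0],1],
    [[0,0,-1],[0,0,0],1],
    [[0,0,0],[0,0,0],1],
  ],
)

```text
time_s: 33.75
eef_pos: [0.6766, 0.1019, 0.2308]
orientation: [0.123, 0.992, 0.0, 0.0]
wrist_force: [0.3, 0.3, -2.6]
finger_gap: 0.0324
gripper_force: 59.7
```

Run:
```python
from h import *
H['yellow']=[(18,36)]
for cam,p,r in(('top',(240,212),22),('side',(224,190),28)):
    im=imaging.get_image(cam); h=cv2.cvtColor(im,cv2.COLOR_RGB2HSV).astype(int)
    m=((h[...,0]>18)&(h[...,0]<36)&(h[...,1]>120)&(h[...,2]>80))
    v,u=np.nonzero(m);k=np.hypot(u-p[0],v-p[1])<r
    print(cam,k.sum(),onz(cam,[u[k].mean(),v[k].mean()],.011).round(4), [u[k].min(),u[k].max(),v[k].min(),v[k].max()], onz(cam,[(u[k].min()+u[k].max())/2,(v[k].min()+v[k].max())/2],.012).round(4))
go(.479,.0745,.226)
```

```text
top 294 [0.4774 0.06  ] [np.int64(237), np.int64(251), np.int64(199), np.int64(224)] [0.4779 0.0595]
side 466 [0.478  0.0786] [np.int64(209), np.int64(237), np.int64(179), np.int64(198)] [0.4754 0.0777]
t 33.85 cm [18.38 -7.45  0.32]
```

Run:
```python
from h import *
for cam,p,r in(('top',(240,212),20),('side',(224,190),25)):
    im=cv2.imread(f'pics/{cam}0.png'); h=cv2.cvtColor(im,cv2.COLOR_BGR2HSV).astype(int)
    m=((h[...,0]>18)&(h[...,0]<36)&(h[...,1]>120)&(h[...,2]>80))
    v,u=np.nonzero(m);k=np.hypot(u-p[0],v-p[1])<r
    q=[u[k].mean(),v[k].mean()]
    print(cam,k.sum(),np.round(q,1),onz(cam,q,.011).round(4), [u[k].min(),u[k].max(),v[k].min(),v[k].max()])
```

```text
top 502 [239.4 212. ] [0.4766 0.073 ] [np.int64(227), np.int64(251), np.int64(200), np.int64(224)]
side 439 [223.4 188. ] [0.4774 0.0807] [np.int64(209), np.int64(237), np.int64(179), np.int64(198)]
```

Call:
drive_tool(
  increments=[
    [[1.5,-0.6,0],[0,0,0],1],
    [[3,-1.2,0],[0,0,0],1],
    [[3,-1.2,0],[0,0,0],1],
    [[3,-1.2,0],[0,0,0],1],
    [[3,-1.2,0],[0,0,0],1],
    [[3,-1.2,0],[0,0,0],1],
    [[2.1,-0.9,0],[0,0,0],1],
    [[0,0,0],[0,0,0],1],
    [[0,0,0],[0,0,0],1],
  ],
)

```text
time_s: 34.98
eef_pos: [0.478, 0.0746, 0.2297]
orientation: [0.123, 0.992, 0.0, -0.0]
wrist_force: [0.3, 0.4, -2.1]
finger_gap: 0.0324
gripper_force: 59.9
```

```bash
python3 -c "
from h import *
go(.477,.075,.087)"
```

```text
t 34.98 cm [ 0.11  0.02 14.27]
```

Call:
drive_tool(
  increments=[
    [[0.1,0,1.5],[0,0,0],1],
    [[0,0,2.5],[0,0,0],1],
    [[0,0,2.5],[0,0,0],1],
    [[0,0,2.5],[0,0,0],1],
    [[0,0,1.5],[0,0,0],1],
    [[0,0,1],[0,0,0],1],
    [[0,0,0],[0,0,0],1],
    [[0,0,0],[0,0,0],1],
  ],
)

```text
time_s: 35.98
eef_pos: [0.4776, 0.0748, 0.1161]
orientation: [0.123, 0.992, 0.0, 0.001]
wrist_force: [0.3, 1.0, -3.0]
finger_gap: 0.033
gripper_force: 59.9
```

```bash
python3 -c "
from h import *
cv2.imwrite('pics/s5.png',cv2.resize(imaging.get_image('side')[110:230,150:310,::-1],None,fx=4,fy=4));go(.477,.075,.087)"
```

```text
t 36.02 cm [ 0.08 -0.    2.92]
```

View pics/s5.png

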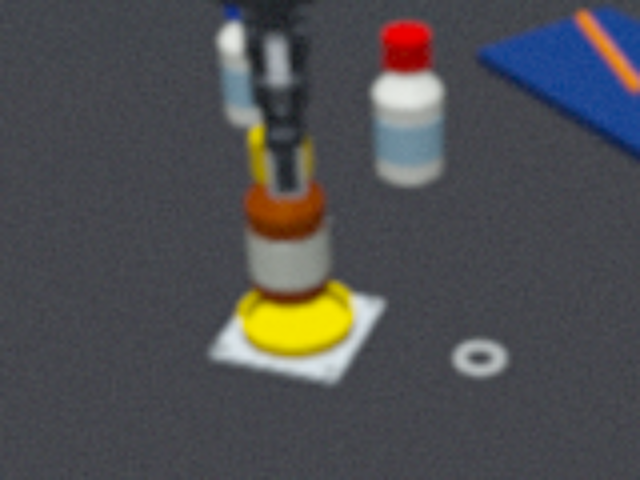

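The bottle at (288,290) is a few mm left of the ring centre at (296,318), so nudge it before lowering.

Call:
drive_tool(
  increments=[
    [[-0.2,-0.2,0],[0,0,0],1],
    [[0,0,0.8],[0,0,0],1],
    [[0,0,0.7],[0,0,0],1],
    [[0,0,0.5],[0,0,0],1],
    [[0,0,0.3],[0,0,0],1],
    [[0,0,0.2],[0,0,0],1],
    [[0,0,0],[0,0,0],1],
    [[0,0,0],[0,0,0],1],
  ],
)

```text
time_s: 37.02
eef_pos: [0.4784, 0.0724, 0.0905]
orientation: [0.123, 0.992, 0.0, 0.0]
wrist_force: [0.2, 0.2, -1.8]
finger_gap: 0.0326
gripper_force: 59.9
```

```bash
python3 -c "
from h import *
cv2.imwrite('pics/s6.png',cv2.resize(imaging.get_image('side')[130:220,170:290,::-1],None,fx=6,fy=6,interpolation=2));go(.479,.0725,.087)"
```

```text
t 37.08 cm [-0.05  0.02  0.35]
```

View pics/s6.png

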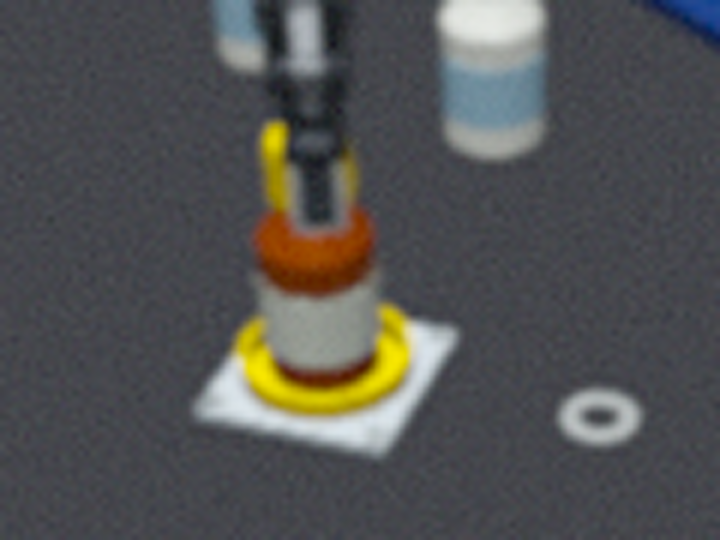

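The yellow bottle is inside its ring and well centred, with its foot at (320,375) and the ring centre near (323,358).

Call:
drive_tool(
  increments=[
    [[0,0,0.15],[0,0,0],1],
    [[0,0,0.1],[0,0,0],1],
    [[0,0,0.05],[0,0,0],1],
    [[0,0,0.05],[0,0,0],1],
    [[0,0,0],[0,0,0],1],
  ],
)

```text
time_s: 37.7
eef_pos: [0.4783, 0.0723, 0.0873]
orientation: [0.123, 0.992, -0.0, 0.0]
wrist_force: [-1.1, -0.1, 3.3]
finger_gap: 0.0321
gripper_force: 60.0
```

Call:
drive_tool(
  increments=[
    [[0,0,0],[0,0,0],0.1],
    [[0,0,0],[0,0,0],-0.3],
    [[0,0,0],[0,0,0],-1],
    [[0,0,0],[0,0,0],-1],
    [[0,0,0],[0,0,0],-1],
    [[0,0,0],[0,0,0],-1],
    [[0,0,-1],[0,0,0],-1],
    [[0,0,-3],[0,0,0],-1],
    [[0,0,-4],[0,0,0],-1],
    [[0,0,-4],[0,0,0],-1],
    [[0,0,-4],[0,0,0],-1],
    [[0,0,-4],[0,0,0],-1],
    [[0,0,0],[0,0,0],-1],
  ],
)

```text
time_s: 39.33
eef_pos: [0.4807, 0.0724, 0.2915]
orientation: [0.123, 0.992, 0.001, 0.004]
wrist_force: [0.0, 0.4, 0.2]
finger_gap: 0.0851
gripper_force: 0.0
```

```bash
python3 -c "
from h import *
cv2.imwrite('pics/s7.png',cv2.resize(imaging.get_image('side')[90:390,150:450,::-1],None,fx=2,fy=2))"
```

```text
(no output)
```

View pics/s7.png

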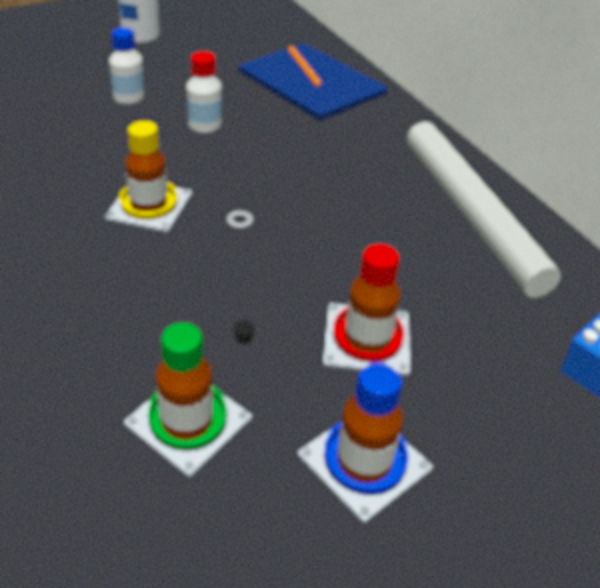

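All four ambers stand upright in their matching rings: yellow (147,195), red (369,330), green (187,415), blue (367,455). The two white bottles are untouched.

```bash
python3 -c "
from h import *
print(workorder.sign_off())"
```

```text
the job is handed in; nothing more can be done
None
```

All four amber bottles stand upright in the rings matching their caps, the white bottles were left where they were, and the job was handed in at about 39 s; sign-off returned no verdict.

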